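# Pack out the lever glue press and hold it down

## Robot

A 6-joint arm with a two-finger parallel gripper is mounted at the origin on a cart in front of the work surface, level with it; the furniture and walls round the work are solid. World frame = base frame: x ahead of the robot, y to its left, z up, the work surface at z = 0. Lengths are in mm, angles in rad, forces in N, time in s.
With the tool pointing down it reaches from about 275 to 1000 mm from the base axis. Payload 8.4 kg.
Tool frame: the origin (TCP) lies midway between the tips of the shut fingers; the grasp point (between the pads) lies 19 mm behind it; z points along the fingers, y is the direction in which the jaws open and shut (so a half turn about z gives the same grasp; the last joint's range is limited). The gripper opens to 85 mm and grips with 20 to 120 N. Pads are 22 mm wide; open, the fingers measure 114 mm over their backs; the gripper's body (76 mm by 85 mm) begins 54 mm behind the grasp point. The pads swing forward as they close: fully open they stand 13 mm farther back than shut.
Start: joints at [-1.343, 0.353, 1.633, -0, 1.155, -0.002], TCP at [142.363, -608.573, 231.281] pointing down, gripper open.
Joint ranges: [-2.63, 2.63], [-0.92, 2.1], [0.06, 2.66], [-1.3, 4.44], [0, 2.69], [-3.02, 3.02]. Speed limits (rad/s): [2.22, 2.22, 2.79, 3.14, 3.14, 3.14].

## Interface

Orientations are given as [roll, pitch, yaw] about the fixed x, y, z axes, in that order (R = Rz(yaw) Ry(pitch) Rx(roll)).
In Python, from rig import r gives the robot as it stands. The module is installed in compiled form; this text tells all that it offers.
- The arm moves only by the tool drive_tool, never from a script. Its argument "moves" is a list of rows, each a list of 3 entries, a list of its own where there are three numbers: the closure, from 0 (fully open) to 1 (shut), then the shift along the tool's x, y, z in cm, then the turn about the tool's z in degrees. In form: [[claw, [dx, dy, dz], roll], ...]. A call has 1 to 12 rows; each row is the pose to reach, as a shift and turn from the pose measured when the call began, along the tool's axes at that moment; what a row does not reach only later rows make up. A row lasts 1/8 s, in which the tool goes at most 62.5 mm and 10.7 degrees, less where a joint would pass 70% of its speed; a pose out of reach is approached as far as the arm can. A call with a gripper value outside its range is refused whole. The fingers move at their own pace and stop on an object; "grip_force" is the grip in N (left out, the last holds). Time passes only in rows, so rows that repeat a pose let the fingers close. It gives the time, the measured TCP pose, the force and the opening at its end, in the units of the state.
- r.sense(): the state, without advancing time (a new reading comes with each control period).
- r.grab_frame(name): name is "side" or "top"; returns a dict with "color" (384x512x3 uint8, red, green, blue), "fx", "fy", "cx", "cy" (pixels), "pose" (4x4, takes a point from camera to world coordinates). Camera axes: x right, y up, looking along -z (the intrinsics and any distortion apply to the point x, -y, -z); pixel columns grow to the right and rows downward; lengths in mm; the calibration is good to about 2 mm. A picture is of the moment at which its call begins. There is no depth.
- r.sign_off(): hands the job in, once; it reports no verdict.
Trained networks look in the newest picture that a camera, given by its name, has taken for a name from the list of things; names that differ only in an ending like _2 or _b are one class to them, and where a whole thing is asked for, a point or a joint stands for the part that bears it (a point fixed in the world has none). Each returns a list of dicts, best first, with "score" (0 to 1); they miss things now and then, are a little off and sometimes report something else, mostly with a low value. They report only what shows in the picture. A call takes as long as a camera call. They do not tell look-alikes from the thing itself.
- r.outline_of(thing, camera): "mask" (384x512 bool, what is visible of it) and "at" ([column, row] in pixels, amid what is visible of it).
- r.spot_point(thing, camera): "at" ([column, row] in pixels: a listed point, or the origin of a listed thing).
The state is a dict: "clock": time; "qpos": joint angles; "qvel": joint speeds; "joint_efforts": joint torques, N m; "eef_pos": TCP position; "tcp_rot": TCP orientation; "contact_force": force on the tool from outside, world axes, zero at the start; "wrist_torque": the same for the moment, N m; "opening": opening from 0.0 (shut) to 1.0 (fully open).
Only numpy, scipy, OpenCV 4.12 (cv2) and the standard library are available. Lean on these libraries where they do the work, as an engineer would, in place of code of your own. Each camera call takes 0.05 s, during which the arm holds its last target.

## Task

The sanding block has just had a rubber sole glued on: slide it along the bed of the lever press until it sits square against the end stop, under the pressing pad. Then, as the lever has only a short stroke, slide packing strips flat into the gap between sole and pad, one on top of another, until the pad bites firmly on the stack before the lever reaches its bottom stop, and leave any strip you do not need well away from the press. Finish while still pressing down on the lever's knob so that the stack stays tight: do not let go; and leave the other things on the bench where they are.

Things in the scene. Friction and masses are not known exactly. Their poses are not given: they have to be found in the camera images.
- press_base: Fixed wooden lever press. Origin on the table top under the pressing pad; y runs along its bed from end stop to open end (at +y), x from knob to post, z up. Bed: 18 mm thick, y -70 to 215, x -58 to 58 mm. Fences 63 mm apart, 10 mm high over the bed, flaring past y = 170. The lever, 21 mm wide, runs over y = 0, its top 34 mm above the pad's face; post at x = 152, 131 to 148 mm high.
- end_stop (a point): Top middle edge of the end stop's face, against which the block goes: 44 mm above the table, at y = -44 mm in the press's frame; the stop is 83 mm wide.
- soled_block: Hardwood sanding block with a dark rubber sole glued on top: 58 x 88 mm, 40 mm high with the sole, about 0.16 kg, loose on the bed between the fences, 88 mm side along it. Origin at the centre of its underside, y along the 88 mm. Home against the stop its origin is at x = 0, y = 0, 18 mm above the table in the press's frame, so its top is at 58 mm.
- strip_1: Wooden packing strip, one of three alike: 24 x 120 mm, 8 mm thick, 18 g, small dark hole near one end, lying flat on the table. Origin at the centre of its underside, y along the 120 mm, hole at +y. Lay it along the bed, front end at least 20 mm past the pad's centre, tail out over the block's free end; gripped across its last 25 mm the fingers clear block and lever.
- strip_2: Wooden packing strip, one of three alike: 24 x 120 mm, 8 mm thick, 18 g, small dark hole near one end, lying flat on the table. Origin at the centre of its underside, y along the 120 mm, hole at +y. Lay it along the bed, front end at least 20 mm past the pad's centre, tail out over the block's free end; gripped across its last 25 mm the fingers clear block and lever.
- strip_3: Wooden packing strip, one of three alike: 24 x 120 mm, 8 mm thick, 18 g, small dark hole near one end, lying flat on the table. Origin at the centre of its underside, y along the 120 mm, hole at +y. Lay it along the bed, front end at least 20 mm past the pad's centre, tail out over the block's free end; gripped across its last 25 mm the fingers clear block and lever.
- press_lever (a joint): Lever, hinged at the post: 0 = level, on its top stop, held up by a weak spring (1.5 to 2.5 N on the knob moves it); grows as the knob is pressed; 0.10 rad = bottom stop. The full stroke lowers the pad's face by 13 mm and the knob by 23 mm. If the pad meets the stack before about 0.09 rad, it bites.
- pad_face (a point): Lowest point of the lever's slightly domed round wooden pad (32 mm across), 130 mm from the lever's hinge; its height over the sole of the block is the gap to pack: 15 to 32 mm with the lever up, set by the bolted post and fixed during the job, so one to three strips.
- knob_top (a point): Centre of the flat top of the round knob (34 mm across, 25 mm high) on the lever's free end, 235 mm from the hinge; press it straight down.
- thumb_plane: Bystander: brass thumb plane, 25 x 60 x 34 mm high; origin at the centre of its underside.
- cork_block: Bystander: plain cork sanding block, 44 x 70 x 28 mm high; origin at the centre of its underside.
- glue_jar: Bystander: glass glue jar with lid, 59 mm across, 73 mm high; origin at the centre of its underside.
- spruce_wedge: Bystander, not a packing strip: short thin spruce offcut, 33 x 80 mm and only 4 mm thick; origin at the centre of its underside.
- gouge: Bystander: gouge with wooden handle, 225 mm long, 25 mm thick; origin at the centre of its underside.
Mind the look-alikes: they are no part of the job. What is shaped like the strip_3 but red is not meant. What is shaped like the strip_2 but blue is not meant.

How it is judged:
By the outcome, as a careful person would: the job done as asked, in the order asked, and still so for the second after the job is handed in, while the arm keeps its last pose, push and grip.
It also fails if it takes over 72 s, if anything falls off the work surface, if the arm or the gripper's body presses on something with over 40 N, if the wrist force passes 120 N, or if a joint passes its speed limit or range.

## Working session

There is one attempt and no reset: what is moved stays moved. The work goes in short steps, Python scripts to look and compute and a tool call to move; the robot and the scene stay as the last step left them, time stands still between calls to the robot, and variables do not carry over. Pictures are saved under pics/ and viewed, and the job is handed in when it is done.

Besides the shell and the picture viewer there is one more tool, called after "Emit:" in YAML: its name, and indented under it one key for each argument. drive_tool: Moves the arm, as the interface text tells. Its arguments: {"type":"object","properties":{"moves":{"type":"array"},"grip_force":{"type":"number"}},"required":["moves"]}

```bash
mkdir -p pics
cat > h.py <<'E'
import numpy as np, cv2
from rig import r
def save(c,n):
    f=r.grab_frame(c); cv2.imwrite(f'pics/{n}.png',f['color'][:,:,::-1]); return f
def ray(f,p):
    d=np.array([(p[0]-f['cx'])/f['fx'],-(p[1]-f['cy'])/f['fy'],-1.0]); P=np.array(f['pose']); return P[:3,3],P[:3,:3]@d
def at_z(f,p,z):
    o,d=ray(f,p); return o+d*(z-o[2])/d[2]
def proj(f,X):
    P=np.array(f['pose']); c=P[:3,:3].T@(np.array(X,float)-P[:3,3]); return np.array([f['cx']+f['fx']*c[0]/-c[2], f['cy']-f['fy']*c[1]/-c[2]])
def tri(f1,p1,f2,p2):
    o1,d1=ray(f1,p1);o2,d2=ray(f2,p2); A=np.stack([d1,-d2],1); s=np.linalg.lstsq(A,o2-o1,rcond=None)[0]
    a=o1+d1*s[0];b=o2+d2*s[1]; return (a+b)/2,np.linalg.norm(a-b)
E
python3 - <<'E'
from h import *
s=r.sense(); print(s)
for c in('side','top'):
    f=save(c,c+'0'); print(c,{k:v for k,v in f.items() if k not in('color',)})
    for t in ['press_base','soled_block','strip_1','press_lever','thumb_plane','cork_block','glue_jar','spruce_wedge','gouge']:
        print(t,[(round(d['score'],2),np.round(d['at']).tolist(),int(d['mask'].sum())) for d in r.outline_of(t,c)])
    for t in ['press_base','end_stop','soled_block','strip_1','pad_face','knob_top']:
        print('pt',t,[(round(d['score'],2),np.round(d['at'],1).tolist()) for d in r.spot_point(t,c)])
E
```

```text
{'clock': 0.0, 'qpos': array([-1.34338551e+00,  3.53639750e-01,  1.63414852e+00, -2.02907807e-05,
        1.15521694e+00, -2.41060913e-03]), 'qvel': array([-1.96369296e-04,  1.15273363e-04, -3.51936121e-05,  1.03782650e-03,
        1.01834880e-03,  6.92893918e-04]), 'joint_efforts': array([ 8.80597918e-05, -6.05251837e+01, -3.42064333e+01, -1.16876486e-04,
        9.19117330e-03, -2.26563736e-05]), 'eef_pos': array([ 142.25414569, -608.09245151,  230.56078246]), 'tcp_rot': array([-3.14018006e+00,  1.51469214e-05,  2.29829643e-01]), 'contact_force': array([-0.2039426 ,  0.02859551, -0.38338384]), 'wrist_torque': array([ 0.00880221,  0.05639944, -0.0110431 ]), 'opening': 1.0063345793702416}
side {'fx': 421.22993860515027, 'fy': 421.22993860515027, 'cx': 259.87607129106345, 'cy': 192.09076878013835, 'pose': array([[-9.99445925e-01, -5.14103377e-03,  3.28848387e-02,
         6.05817764e+02],
       [ 3.12042899e-02, -4.88512299e-01,  8.71998868e-01,
         1.12223097e+03],
       [ 1.15816726e-02,  8.72541863e-01,  4.88402049e-01,
         6.82790571e+02],
       [ 0.00000000e+00,  0.0
[... 1640 characters left out ...]
), (0.56, [232.0, 226.0], 179), (0.44, [279.0, 143.0], 166), (0.16, [257.0, 238.0], 74)]
press_lever [(0.83, [326.0, 180.0], 482)]
thumb_plane [(0.63, [257.0, 238.0], 90)]
cork_block [(0.69, [228.0, 149.0], 189)]
glue_jar [(0.74, [166.0, 181.0], 213)]
spruce_wedge [(0.54, [208.0, 164.0], 151)]
gouge [(0.83, [367.0, 210.0], 238)]
pt press_base [(0.79, [321.6, 183.4])]
pt end_stop [(0.77, [334.2, 176.2])]
pt soled_block [(0.74, [301.4, 189.7])]
pt strip_1 [(0.74, [226.7, 225.3]), (0.74, [278.4, 139.2]), (0.56, [207.0, 208.6]), (0.51, [214.6, 193.5]), (0.48, [201.3, 251.9])]
pt pad_face [(0.71, [323.6, 180.3]), (0.57, [261.6, 236.0]), (0.41, [208.6, 162.2])]
pt knob_top [(0.92, [333.0, 211.8])]
```

Run:
```python
import cv2
a=cv2.imread('pics/side0.png'); cv2.imwrite('pics/side0z.png',cv2.resize(a[120:345,150:400],None,fx=3,fy=2.66,interpolation=cv2.INTER_CUBIC)) 
a=cv2.imread('pics/top0.png'); cv2.imwrite('pics/top0z.png',cv2.resize(a[110:290,150:400],None,fx=3,fy=3,interpolation=cv2.INTER_CUBIC))
```

```text
(no output)
```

View pics/side0.png

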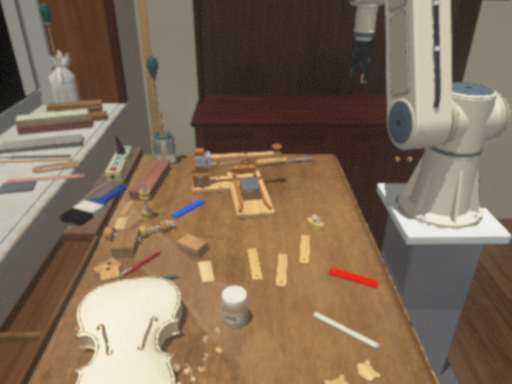

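View pics/side0z.png

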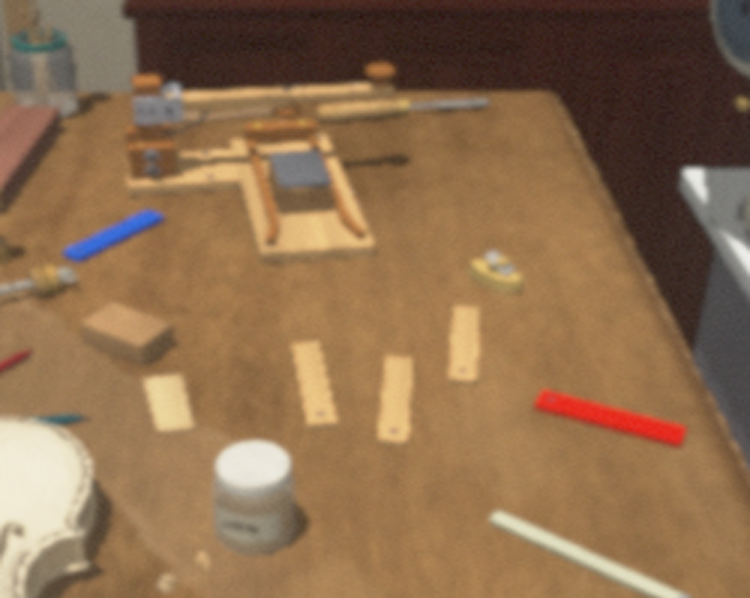

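View pics/top0z.png

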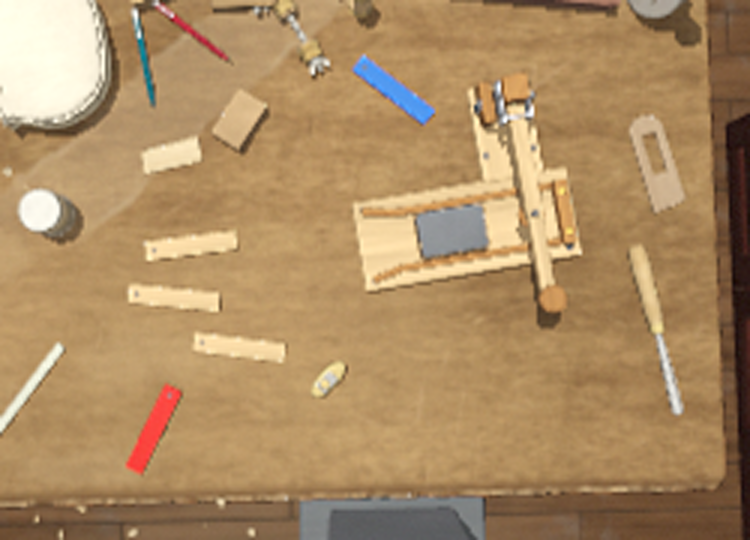

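Top view: the strip-like candidates are wooden with a hole at (213,192), (208,209) and (230,226). The red one (201,253), the blue one (281,140) and the wedge without a hole (208,162) are look-alikes. I'll use the three wooden ones with holes, and zoom in to check them and measure the press.

Run:
```python
import cv2
a=cv2.imread('pics/top0.png'); cv2.imwrite('pics/tp.png',cv2.resize(a[125:225,260:360],None,fx=6,fy=6,interpolation=cv2.INTER_CUBIC))
cv2.imwrite('pics/ts.png',cv2.resize(a[150:240,185:275],None,fx=6,fy=6,interpolation=cv2.INTER_CUBIC))
a=cv2.imread('pics/side0.png'); cv2.imwrite('pics/sp.png',cv2.resize(a[135:220,185:285],None,fx=7,fy=7,interpolation=cv2.INTER_CUBIC))
```

```text
(no output)
```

View pics/tp.png

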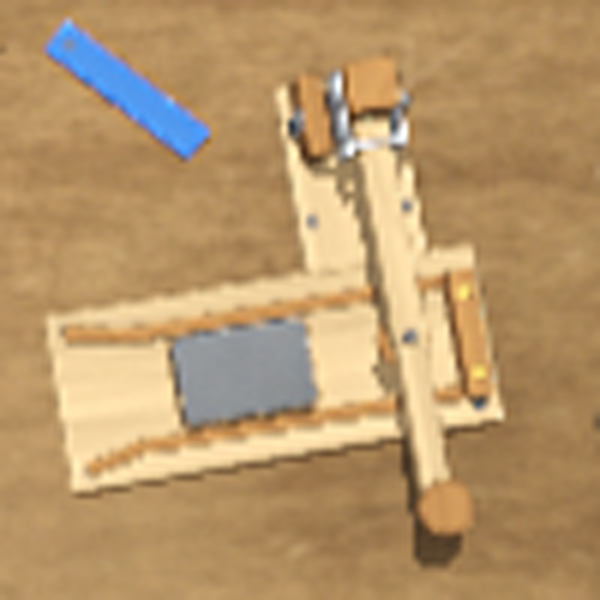

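View pics/ts.png

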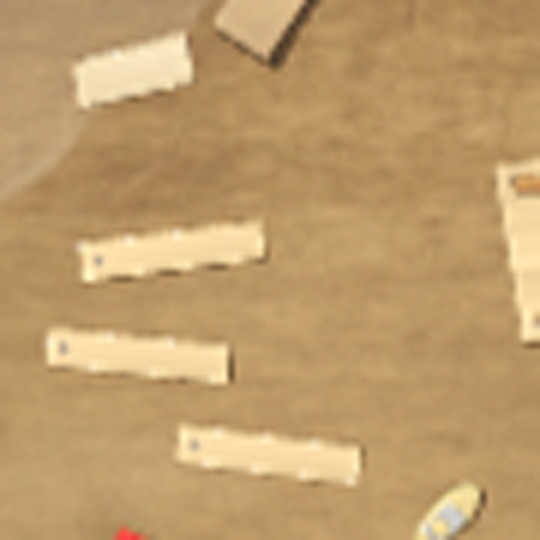

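View pics/sp.png

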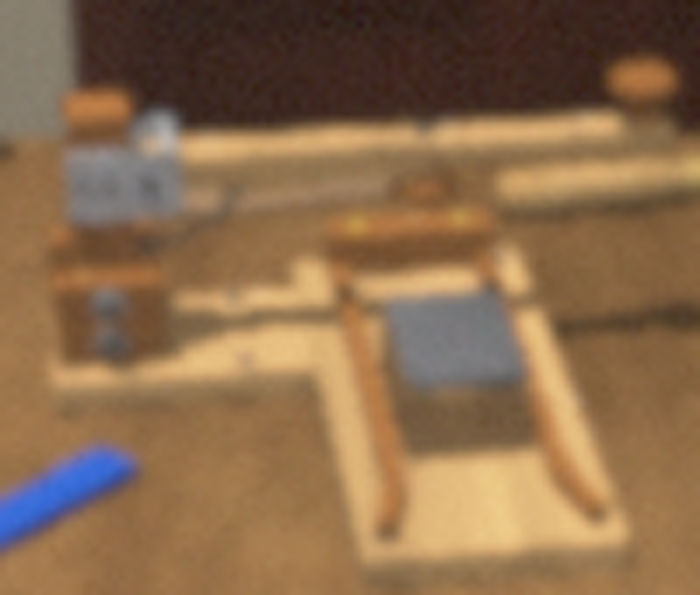

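```bash
cat > fit.py <<'E'
from h import *
from scipy.optimize import least_squares
def T(p): return [(p[0]+.5)/6-.5+260,(p[1]+.5)/6-.5+125]
def S(p): return [(p[0]+.5)/7-.5+185,(p[1]+.5)/7-.5+135]
ft=r.grab_frame('top'); fs=r.grab_frame('side')
obs=[(ft,T((47,318)),(58,215,18)),(ft,T((75,492)),(-58,215,18)),(ft,T((503,418)),(-58,-70,18)),(ft,T((470,247)),(58,-70,18)),
(fs,S((362,560)),(58,215,18)),(fs,S((628,545)),(-58,215,18))]
def w(q,p):
    c,s=np.cos(q[2]),np.sin(q[2]); return np.array([q[0]+c*p[0]-s*p[1],q[1]+s*p[0]+c*p[1],p[2]])
def res(q): return np.concatenate([proj(f,w(q,p))-u for f,u,p in obs])
s=least_squares(res,[480,-150,0]); print('press',s.x,np.round(s.fun.reshape(-1,2),1).tolist())
q=s.x
pr=lambda X:np.round([np.cos(q[2])*(X[0]-q[0])+np.sin(q[2])*(X[1]-q[1]),-np.sin(q[2])*(X[0]-q[0])+np.cos(q[2])*(X[1]-q[1]),X[2]],1)
for n,f,pts in(('top',ft,[T(p) for p in[(172,343),(305,318),(317,400),(187,425)]]),('side',fs,[S(p) for p in[(385,300),(497,292),(527,380),(405,390)]])):
    print('block',n,[pr(at_z(f,p,58)).tolist() for p in pts])
for nm,a,b in(('knob',(333.0,211.8),(275.1,143.6)),('pad',(323.6,180.3),(245.9,161.7)),('knob2',T((445,507)),S((641,70)))):
    X,e=tri(ft,a,fs,b); print(nm,X,e,'press',pr(X))
print('stop',pr(at_z(ft,(334.2,176.2),44)),pr(at_z(fs,(243.8,168.1),44)))
for d in r.outline_of('strip_1','top'):
    m=d['mask'].astype(np.uint8); rc=cv2.minAreaRect(np.argwhere(m)[:,::-1].astype(np.float32)); bx=cv2.boxPoints(rc)
    P=np.array([at_z(ft,p,8)[:2] for p in bx]); print('strip',round(d['score'],2),P.mean(0).round(1),[round(float(np.linalg.norm(P[i]-P[i-1])),1) for i in(1,2)],d['at'])
    e=max([(np.linalg.norm(P[1]-P[0]),tuple(P[1]-P[0])),(np.linalg.norm(P[2]-P[1]),tuple(P[2]-P[1]))])[1]; print('  long-axis angle deg',np.degrees(np.arctan2(e[1],e[0])))
E
python3 fit.py
```

```text
press [ 6.07709153e+02 -1.51580676e+02  1.39707273e-01] [[-0.8, -0.3], [-0.6, -0.1], [0.1, 0.3], [0.5, -0.4], [-0.1, -0.1], [0.4, -1.1]]
block top [[24.1, 137.5, 58.0], [25.9, 51.9, 58.0], [-26.5, 53.2, 58.0], [-28.7, 136.8, 58.0]]
block side [[27.0, 57.4, 58.0], [-25.5, 57.0, 58.0], [-24.9, 142.8, 58.0], [29.3, 143.8, 58.0]]
knob [ 502.29609275 -161.25003255  146.01366384] 14.30067562618703 press [-105.7    5.1  146. ]
pad [ 608.77291026 -140.41998847   91.14414416] 6.203147394353756 press [ 2.6 10.9 91.1]
knob2 [ 505.16650304 -164.61125687  141.3981599 ] 0.9961616074675548 press [-103.4    1.4  141.4]
stop [ 17.2 -41.   44. ] [  0.2 -37.2  44. ]
strip 0.77 [584.5 280.1] [108.6, 17.6] [213.3, 193.8]
  long-axis angle deg -84.29878234065285
strip 0.73 [782.7   8.3] [23.8, 119.9] [279.8, 140.2]
  long-axis angle deg -129.64646524432314
strip 0.49 [516.2 303.1] [24.2, 118.9] [208.9, 208.8]
  long-axis angle deg -96.59345835239522
strip 0.48 [346.4 334.7] [111.2, 19.3] [199.7, 254.5]
  long-axis angle deg -26.65452124542557
strip 0.44 [449.4 219.4] [24.2, 116.8] [229.9, 228.1]
  long-axis angle deg -97.94678827846683
strip 0.33 [703.7 304.2] [73.9, 30.9] [206.5, 164.1]
  long-axis angle deg -77.35052623273215
```

```bash
cat >> fit.py <<'E'
print('---')
inv=lambda u:( (np.array(u)-[185,135]+.5)*7-.5).round().tolist()
for z in(70,75,80,85,90): print('pad z',z,inv(proj(fs,w(q,(0,0,z)))))
for z in(125,130,135,140,145): print('knob z',z,inv(proj(fs,w(q,(-105,0,z)))), 'knob in top crop',((proj(ft,w(q,(-105,0,z)))-[260,125]+.5)*6-.5).round().tolist())
for z in(131,140,148): print('post z',z,inv(proj(fs,w(q,(152,0,z)))),((proj(ft,w(q,(152,0,z)))-[260,125]+.5)*6-.5).round().tolist())
for z in(105,110,115,120,125): print('levertop z',z,inv(proj(fs,w(q,(0,0,z)))))
print('stop',inv(proj(fs,w(q,(0,-44,44)))),inv(proj(fs,w(q,(41,-44,44)))),((proj(ft,w(q,(0,-44,44)))-[260,125]+.5)*6-.5).round().tolist())
E
python3 fit.py|sed -n '/---/,$p'
```

```text
---
pad z 70 [425.0, 219.0]
pad z 75 [425.0, 210.0]
pad z 80 [425.0, 201.0]
pad z 85 [425.0, 191.0]
pad z 90 [425.0, 181.0]
knob z 125 [644.0, 101.0] knob in top crop [442.0, 509.0]
knob z 130 [644.0, 91.0] knob in top crop [444.0, 509.0]
knob z 135 [644.0, 81.0] knob in top crop [446.0, 509.0]
knob z 140 [645.0, 71.0] knob in top crop [447.0, 509.0]
knob z 145 [645.0, 62.0] knob in top crop [449.0, 509.0]
post z 131 [97.0, 121.0] [370.0, 86.0]
post z 140 [96.0, 103.0] [373.0, 83.0]
post z 148 [95.0, 87.0] [375.0, 81.0]
levertop z 105 [425.0, 153.0]
levertop z 110 [425.0, 143.0]
levertop z 115 [425.0, 133.0]
levertop z 120 [425.0, 123.0]
levertop z 125 [425.0, 114.0]
stop [413.0, 229.0] [331.0, 234.0] [457.0, 335.0]
```

The fit is consistent: the knob lands at press x = -105 and the block between the fences. Press origin is (607.7, -151.6), yaw 0.14. The knob top at z≈140 and the pad at about 80–82 give a gap of about 22–24 mm, so two strips (16 mm) should bite mid-stroke and a third isn't needed. First I'll push the block home with both fingertips spread.

```bash
cat > m.py <<'E'
from h import *
from scipy.spatial.transform import Rotation as Ro
Q=(607.7,-151.6,0.14)
def pw(x,y,z): c,s=np.cos(Q[2]),np.sin(Q[2]); return np.array([Q[0]+c*x-s*y,Q[1]+s*x+c*y,z])
def wp(X): c,s=np.cos(Q[2]),np.sin(Q[2]); d=np.array(X)-[Q[0],Q[1],0]; return np.array([c*d[0]+s*d[1],-s*d[0]+c*d[1],d[2]])
def go(X,yaw=Q[2]+np.pi/2):
    s=r.sense(); R=Ro.from_euler('xyz',s['tcp_rot']); dl=R.inv().apply(np.array(X)-s['eef_pos'])/10
    t=-np.degrees((yaw-s['tcp_rot'][2]+np.pi)%(2*np.pi)-np.pi)
    print('target',np.round(X,1),'shift cm',dl.round(2),'turn',round(t,1),'| clock',s['clock'],'press pos',wp(s['eef_pos']).round(1),'F',s['contact_force'].round(1),'open',round(s['opening'],2))
E
python3 -c "
from m import *
go(pw(0,168,100)); go(pw(0,168,43))"
```

```text
target [584.3  14.8 100. ] shift cm [ 57.23 -50.63  13.13] turn -84.9 | clock 1.9 press pos [-524.6 -387.6  231.3] F [-0.9  0.1 -0.1] open 1.0
target [584.3  14.8  43. ] shift cm [ 57.23 -50.63  18.83] turn -84.9 | clock 1.9 press pos [-524.6 -387.6  231.3] F [-0.9  0.1 -0.1] open 1.0
```

Emit:
drive_tool:
  moves:
    - [0.68,[57.2,-50.6,0],-85]
    - [0.68,[57.2,-50.6,0],-85]
    - [0.68,[57.2,-50.6,0],-85]
    - [0.68,[57.2,-50.6,0],-85]
    - [0.68,[57.2,-50.6,0],-85]
    - [0.68,[57.2,-50.6,0],-85]
    - [0.68,[57.2,-50.6,0],-85]
    - [0.68,[57.2,-50.6,0],-85]
    - [0.68,[57.2,-50.6,0],-85]
    - [0.68,[57.2,-50.6,0],-85]
    - [0.68,[57.2,-50.6,0],-85]
    - [0.68,[57.2,-50.6,0],-85]
  grip_force: 40

```text
clock: 3.4
eef_pos: [577.3, 5.2, 231.5]
tcp_rot: [3.141, 0.0, 1.714]
contact_force: [1.3, -0.4, 0.8]
opening: 0.317
```

```bash
python3 -c "
from m import *
go(pw(0,168,100)); go(pw(0,168,43)); print(r.sense()['tcp_rot'])"
```

```text
target [584.3  14.8 100. ] shift cm [ 0.85  0.82 13.15] turn 0.2 | clock 3.4 press pos [ -8.3 159.5 231.5] F [ 1.3 -0.4  0.8] open 0.32
target [584.3  14.8  43. ] shift cm [ 0.85  0.82 18.85] turn 0.2 | clock 3.4 press pos [ -8.3 159.5 231.5] F [ 1.3 -0.4  0.8] open 0.32
[3.14092186e+00 2.83072414e-04 1.71361753e+00]
```

Emit:
drive_tool:
  moves:
    - [0.68,[0.9,0.8,6],0]
    - [0.68,[0.9,0.8,12],0]
    - [0.68,[0.9,0.8,17],0]
    - [0.68,[0.9,0.8,18.8],0]
    - [0.68,[0.9,0.8,18.8],0]

```text
clock: 4.03
eef_pos: [583.8, 15.2, 43.2]
tcp_rot: [-3.141, 0.0, 1.714]
contact_force: [0.2, -0.3, 0.5]
opening: 0.322
```

```bash
python3 -c "
from m import *
go(pw(0,60,43)); 
f=save('top','t1');g=save('side','s1')
a=cv2.resize(f['color'][125:225,260:360,::-1],None,fx=4,fy=4,interpolation=2);b=cv2.resize(g['color'][125:225,185:285,::-1],None,fx=4,fy=4,interpolation=2)
cv2.imwrite('pics/c1.png',np.hstack([a,b]))"
```

```text
target [599.3 -92.2  43. ] shift cm [-1.085e+01  1.000e-02  2.000e-02] turn 0.2 | clock 4.025 press pos [ -0.4 168.5  43.2] F [ 0.2 -0.3  0.5] open 0.32
```

View pics/c1.png

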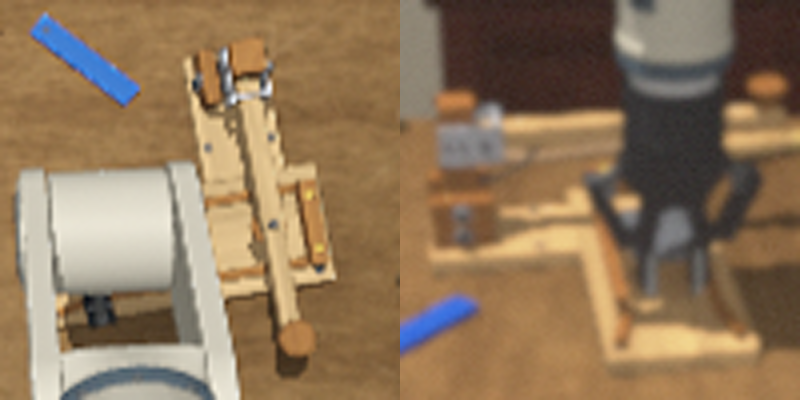

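The spread fingertips stand behind the block's free end, between the fences. Pushing it now.

Emit:
drive_tool:
  moves:
    - [0.68,[-1,0,0],0]
    - [0.68,[-2,0,0],0]
    - [0.68,[-3,0,0],0]
    - [0.68,[-4,0,0],0]
    - [0.68,[-5,0,0],0]
    - [0.68,[-6,0,0],0]
    - [0.68,[-7,0,0],0]
    - [0.68,[-8,0,0],0]
    - [0.68,[-9,0,0],0]
    - [0.68,[-9.7,0,0],0]
    - [0.68,[-10.2,0,0],0]
    - [0.68,[-10.5,0,0],0]

```text
clock: 5.62
eef_pos: [600.3, -89.1, 45.3]
tcp_rot: [3.139, 0.001, 1.713]
contact_force: [0.2, 1.6, -0.2]
opening: 0.321
```

```bash
python3 -c "
from m import *
go(pw(0,55,43))"
```

```text
target [600.  -97.1  43. ] shift cm [-0.79 -0.14  0.23] turn 0.1 | clock 5.625 press pos [ 1.4 62.9 45.3] F [ 0.2  1.6 -0.2] open 0.32
```

Emit:
drive_tool:
  moves:
    - [0.68,[-0.2,-0.1,0.2],0]
    - [0.68,[-0.4,-0.1,0.2],0]
    - [0.68,[-0.6,-0.1,0.2],0]
    - [0.68,[-0.6,-0.1,0.2],0]

```text
clock: 6.12
eef_pos: [600.2, -95.4, 43.2]
tcp_rot: [3.139, 0.001, 1.713]
contact_force: [0.2, -0.7, -0.1]
opening: 0.32
```

```bash
python3 -c "
from m import *
go(pw(0,55,43))"
```

```text
target [600.  -97.1  43. ] shift cm [-0.17 -0.04  0.02] turn 0.1 | clock 6.125 press pos [ 0.4 56.7 43.2] F [ 0.2 -0.7 -0.1] open 0.32
```

Emit:
drive_tool:
  moves:
    - [0.68,[-0.2,0,0],0]
    - [0.68,[-0.4,0,0],0]
    - [0.68,[-0.4,0,0],0]

```text
clock: 6.5
eef_pos: [600.4, -98.0, 43.2]
tcp_rot: [3.139, -0.001, 1.713]
contact_force: [-0.5, 11.0, 2.5]
opening: 0.318
```

```bash
python3 -c "
from m import *
go(pw(0,55,43))
g=save('side','s2')
b=cv2.resize(g['color'][125:225,185:285,::-1],None,fx=6,fy=6,interpolation=2)
cv2.imwrite('pics/c2.png',b)"
```

```text
target [600.  -97.1  43. ] shift cm [ 0.09 -0.03  0.02] turn 0.1 | clock 6.5 press pos [ 0.3 54.1 43.2] F [-0.5 11.   2.5] open 0.32
```

View pics/c2.png

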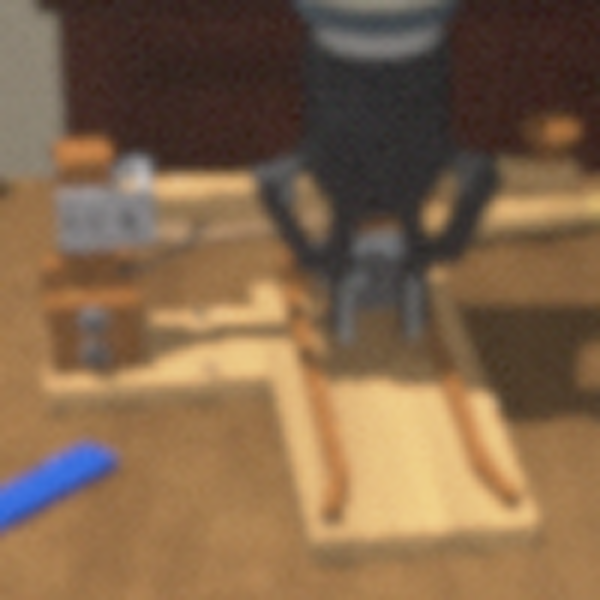

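Emit:
drive_tool:
  moves:
    - [0.4,[2,0,0],0]
    - [0.4,[6,0,-3],0]
    - [0.4,[12,0,-8],0]
    - [0.4,[18,0,-10],0]
    - [0.4,[24,0,-10],0]
    - [0.4,[30,0,-10],0]
    - [0.4,[36,0,-10],0]
    - [0.4,[36,0,-10],0]

```text
clock: 7.55
eef_pos: [547.9, 262.4, 143.7]
tcp_rot: [3.139, -0.002, 1.717]
contact_force: [0.2, -1.1, -0.1]
opening: 0.601
```

```bash
cat > st.py <<'E'
from m import *
ft=save('top','t3'); fs=save('side','s3')
def T(p): return [(p[0]+.5)/6-.5+185,(p[1]+.5)/6-.5+150]
for n,c in dict(A=[(80,245),(85,282),(267,256),(262,221)],B=[(46,330),(46,365),(229,382),(231,345)],C=[(180,426),(178,460),(357,484),(361,449)]).items():
    P=np.array([at_z(ft,T(p),8)[:2] for p in c]); t=(P[0]+P[1])/2; h=(P[2]+P[3])/2; d=t-h; L=np.linalg.norm(d); d/=L
    W=np.linalg.norm(P[0]-P[1]); m=P.mean(0)
    print(n,'len',L.round(1),'wid',W.round(1),'centre',m.round(1),'dir',np.degrees(np.arctan2(d[1],d[0])).round(1),'grip',(m+48*d).round(1))
    print('   side px of centre',proj(fs,[*m,8]).round(1)); go([*(m+48*d),60],np.arctan2(d[1],d[0]))
print([(np.round(d['at'],1).tolist(),round(d['score'],2)) for d in r.spot_point('strip_1','side')])
a=cv2.resize(ft['color'][125:225,260:360,::-1],None,fx=4,fy=4,interpolation=2);b=cv2.resize(fs['color'][125:225,185:285,::-1],None,fx=4,fy=4,interpolation=2)
cv2.imwrite('pics/c3.png',np.hstack([a,b]))
E
python3 st.py
```

```text
A len 120.7 wid 24.6 centre [585.6 279.9] dir 96.4 grip [580.2 327.6]
   side px of centre [254.4 262.2]
target [580.2 327.6  60. ] shift cm [6.29 4.12 8.36] turn 1.9 | clock 7.65 press pos [ -1.4 415.1 143.4] F [ 0.7 -0.5 -0.8] open 0.6
B len 121.3 wid 22.9 centre [517.6 304.5] dir 83.6 grip [522.9 352.2]
   side px of centre [282.  268.2]
target [522.9 352.2  60. ] shift cm [ 9.55 -1.2   8.35] turn 14.6 | clock 7.65 press pos [ -1.4 415.1 143.4] F [ 0.7 -0.5 -0.8] open 0.6
C len 118.8 wid 22.2 centre [450.6 219.9] dir 81.2 grip [458.  267.3]
   side px of centre [304.6 247.4]
target [458.  267.3  60. ] shift cm [ 2.09 -8.85  8.33] turn 17.1 | clock 7.65 press pos [ -1.4 415.1 143.4] F [ 0.7 -0.5 -0.8] open 0.6
[([252.4, 264.3], 0.81), ([302.1, 249.7], 0.66), ([347.1, 282.4], 0.61), ([282.1, 271.0], 0.51)]
```

View pics/c3.png

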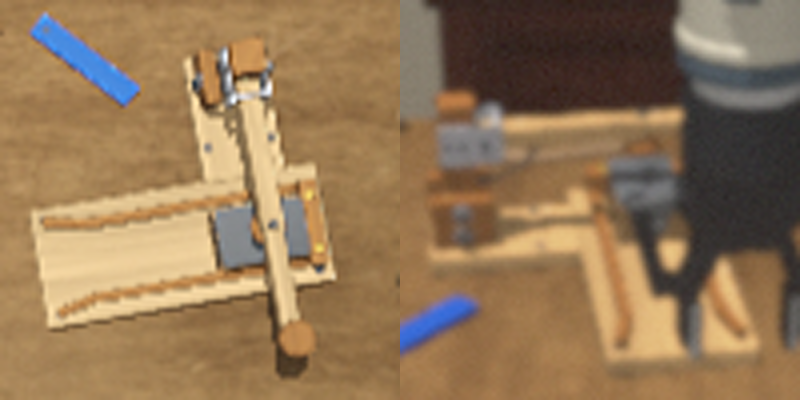

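Run:
```python
from m import *
f=r.grab_frame('top')
a=cv2.resize(f['color'][160:200,305:345,::-1],None,fx=14,fy=14,interpolation=2)
for p in[(29,44,58),(-29,44,58),(-29,-44,58),(29,-44,58),(-41,-44,44),(41,-44,44)]:
    u=(proj(f,pw(*p))-[305,160]+.5)*14-.5; cv2.circle(a,tuple(int(v) for v in u),4,(0,0,255) if p[2]>50 else (0,255,0),-1)
cv2.imwrite('pics/c4.png',a)
```

```text
(no output)
```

View pics/c4.png

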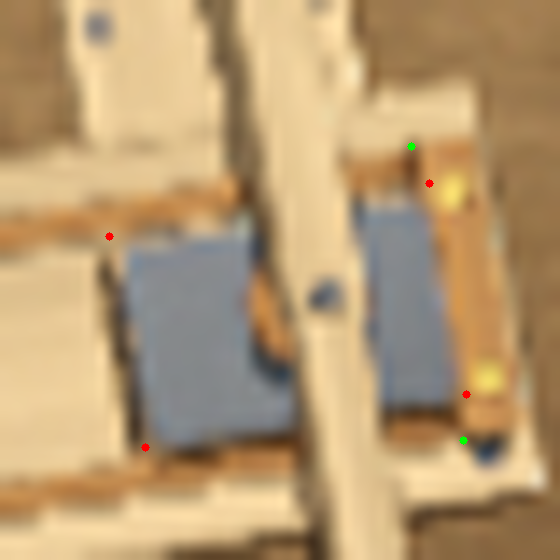

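The block is flush and square against the stop. Next I'll grip strip A by its hole end.

Emit:
drive_tool:
  moves:
    - [0.4,[6.3,4.1,4],2]
    - [0.4,[6.3,4.1,8],2]
    - [0.4,[6.3,4.1,11],2]
    - [0.4,[6.3,4.1,13],2]
    - [0.4,[6.3,4.1,14],2]
    - [0.4,[6.3,4.1,14.05],2]

```text
clock: 8.5
eef_pos: [581.2, 325.0, 3.2]
tcp_rot: [3.14, -0.001, 1.677]
contact_force: [-0.1, 0.3, 0.1]
opening: 0.602
```

```bash
python3 -c "
from m import *
go([580.2,327.6,3],np.radians(96.4))
fs=save('side','s5');cv2.imwrite('pics/c5.png',cv2.resize(fs['color'][220:310,215:315,::-1],None,fx=6,fy=6,interpolation=2))"
```

```text
target [580.2 327.6   3. ] shift cm [ 0.27 -0.07  0.02] turn -0.3 | clock 8.5 press pos [ 40.2 475.6   3.2] F [-0.1  0.3  0.1] open 0.6
```

View pics/c5.png

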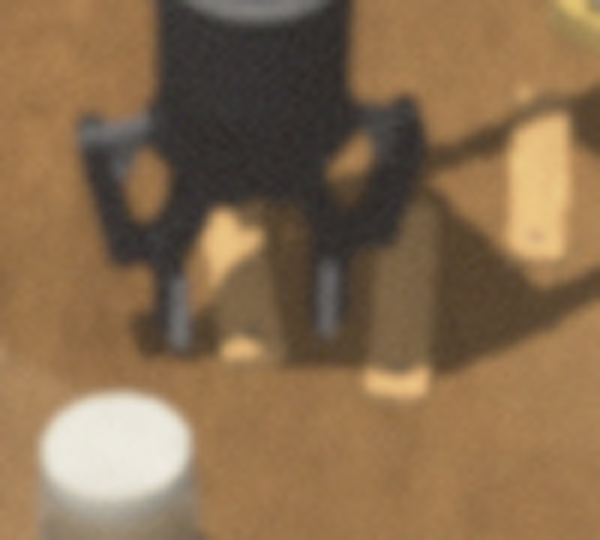

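Emit:
drive_tool:
  moves:
    - [0.5,[0.2,0,0.15],0]
    - [0.7,[0.2,0,0.15],0]
    - [0.9,[0.2,0,0.15],0]
    - [0.95,[0.2,0,0.15],0]
    - [0.95,[0.2,0,0.15],0]
    - [0.95,[0.2,0,0.15],0]
  grip_force: 40

```text
clock: 9.3
eef_pos: [581.8, 327.8, 3.4]
tcp_rot: [3.137, -0.002, 1.677]
contact_force: [-1.4, 0.1, 6.0]
opening: 0.262
```

Emit:
drive_tool:
  moves:
    - [0.95,[0,0,-3],0]
    - [0.95,[0,0,-8],0]
    - [0.95,[0,0,-12],0]
    - [0.95,[0,0,-12],0]

```text
clock: 9.8
eef_pos: [583.5, 328.8, 127.6]
tcp_rot: [3.131, -0.004, 1.677]
contact_force: [-0.1, 0.2, -1.0]
opening: 0.265
```

```bash
python3 -c "
from m import *
go(pw(0,120,120))
go(pw(0,74,66))
ft=save('top','t6');fs=save('side','s6');cv2.imwrite('pics/c6.png',cv2.resize(fs['color'][190:290,200:330,::-1],None,fx=6,fy=6,interpolation=2))
print([(np.round(d['at'],1).tolist(),round(d['score'],2)) for d in r.spot_point('strip_1','top')])
"
```

```text
target [591.  -32.8 120. ] shift cm [-36.04  -3.11   0.57] turn -1.9 | clock 9.8 press pos [ 43.1 479.1 127.6] F [-0.1  0.2 -1. ] open 0.27
target [597.4 -78.3  66. ] shift cm [-40.66  -3.02   5.95] turn -1.9 | clock 9.8 press pos [ 43.1 479.1 127.6] F [-0.1  0.2 -1. ] open 0.27
[([279.1, 138.7], 0.65), ([206.7, 209.2], 0.62), ([207.5, 192.0], 0.42)]
```

View pics/c6.png

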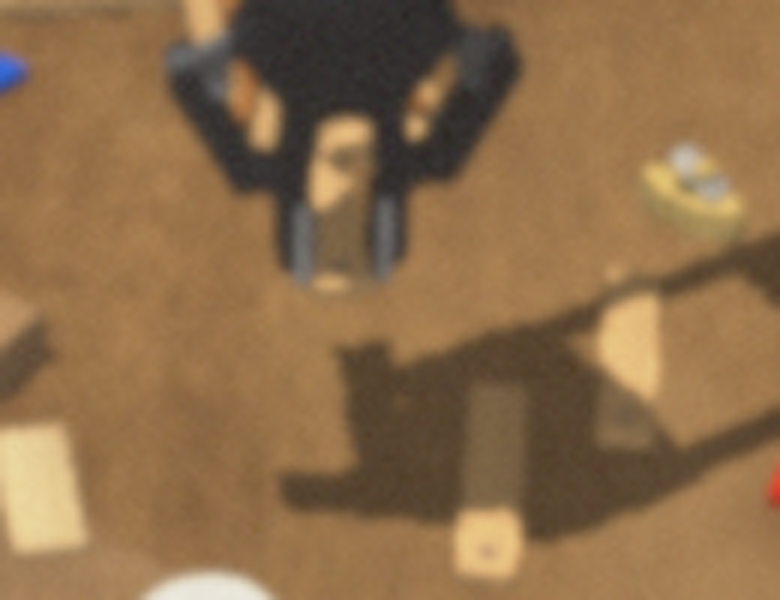

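```bash
python3 -c "
from m import *
go(pw(0,200,66))"
```

```text
target [579.8  46.4  66. ] shift cm [-27.92  -3.1    5.63] turn -1.9 | clock 9.95 press pos [ 40.2 478.  122.7] F [-0.3  0.4 -0.6] open 0.26
```

Emit:
drive_tool:
  moves:
    - [0.95,[-5,-3.1,0],-2]
    - [0.95,[-10,-3.1,1],-2]
    - [0.95,[-15,-3.1,3],-2]
    - [0.95,[-20,-3.1,4.5],-2]
    - [0.95,[-25,-3.1,5.6],-2]
    - [0.95,[-28,-3.1,5.6],-2]
    - [0.95,[-28,-3.1,5.6],-2]

```text
clock: 10.82
eef_pos: [578.9, 43.7, 64.6]
tcp_rot: [3.141, -0.001, 1.709]
contact_force: [-0.0, 0.1, -0.0]
opening: 0.259
```

```bash
python3 -c "
from m import *
go(pw(0,74,66))
ft=save('top','t7');fs=save('side','s7');cv2.imwrite('pics/c7.png',cv2.resize(fs['color'][135:225,190:320,::-1],None,fx=6,fy=6,interpolation=2))
"
```

```text
target [597.4 -78.3  66. ] shift cm [-12.34   0.15  -0.15] turn -0.1 | clock 10.825 press pos [ -1.3 197.4  64.6] F [-0.   0.1 -0. ] open 0.26
```

View pics/c7.png

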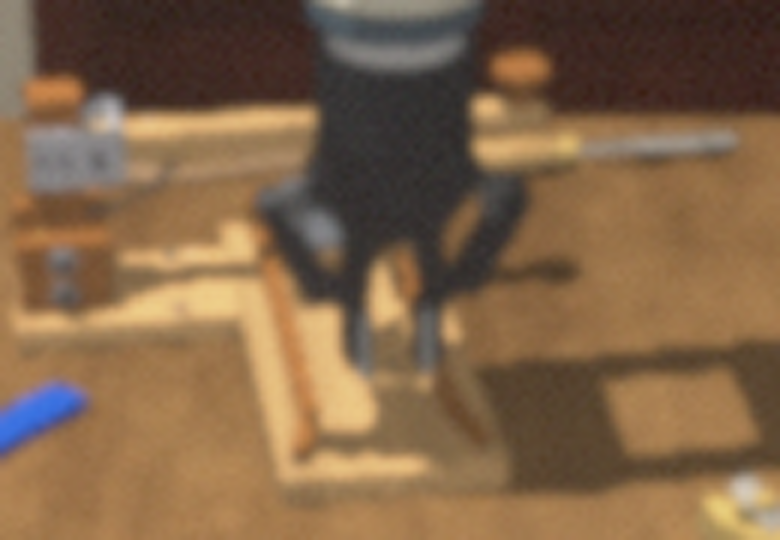

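Emit:
drive_tool:
  moves:
    - [0.95,[-1.5,0.15,-0.2],0]
    - [0.95,[-3,0.15,-0.2],0]
    - [0.95,[-4.5,0.15,-0.2],0]
    - [0.95,[-6,0.15,-0.2],0]
    - [0.95,[-7,0.15,-0.2],0]
    - [0.95,[-7,0.15,-0.2],0]

```text
clock: 11.68
eef_pos: [590.5, -24.2, 67.2]
tcp_rot: [3.14, -0.001, 1.71]
contact_force: [-0.6, 0.6, -1.6]
opening: 0.261
```

Emit:
drive_tool:
  moves:
    - [0.95,[-1,0,0],0]
    - [0.95,[-2,0,0],0]
    - [0.95,[-3,0,0],0]
    - [0.95,[-4,0,0],0]
    - [0.95,[-5,0,0],0]
    - [0.95,[-5.3,0,0],0]
    - [0.95,[-5.3,0,0],0]

```text
clock: 12.55
eef_pos: [597.9, -76.9, 67.1]
tcp_rot: [3.14, -0.002, 1.71]
contact_force: [-0.6, 0.3, -1.2]
opening: 0.259
```

```bash
python3 -c "
from m import *
go(pw(0,74,61.5))
ft=save('top','t8');fs=save('side','s8')
a=cv2.resize(ft['color'][140:220,270:350,::-1],None,fx=5,fy=5,interpolation=2);b=cv2.resize(fs['color'][135:215,190:270,::-1],None,fx=5,fy=5,interpolation=2)
cv2.imwrite('pics/c8.png',np.hstack([a,b]))
"
```

```text
target [597.4 -78.3  61.5] shift cm [-0.14 -0.07  0.56] turn -0.1 | clock 12.55 press pos [ 0.7 75.3 67.1] F [-0.6  0.3 -1.2] open 0.26
```

View pics/c8.png

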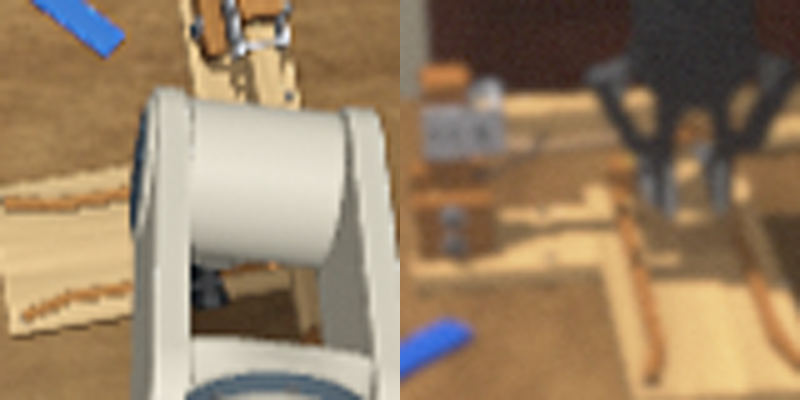

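Emit:
drive_tool:
  moves:
    - [0.95,[-0.1,0,0.2],0]
    - [0.95,[-0.1,0,0.4],0]
    - [0.95,[-0.1,0,0.5],0]
    - [0.95,[-0.1,0,0.5],0]

```text
clock: 13.15
eef_pos: [597.9, -77.4, 61.9]
tcp_rot: [3.141, -0.002, 1.71]
contact_force: [0.2, 0.8, -0.1]
opening: 0.261
```

Emit:
drive_tool:
  moves:
    - [0.95,[0,0,0.08],0]
    - [0.95,[0,0,0.15],0]
    - [0.95,[0,0,0.15],0]

```text
clock: 13.52
eef_pos: [598.0, -77.3, 60.7]
tcp_rot: [3.14, -0.002, 1.71]
contact_force: [-0.5, 2.2, 3.7]
opening: 0.263
```

Emit:
drive_tool:
  moves:
    - [0.6,[0,0,-0.05],0]
    - [0.45,[0,0,-0.05],0]
    - [0.45,[0,0,-0.05],0]
    - [0.45,[1,0,-0.05],0]
    - [0.45,[3,0,-0.5],0]
    - [0.45,[6,0,-3],0]
    - [0.45,[12,0,-7],0]
    - [0.45,[18,0,-9],0]
    - [0.45,[24,0,-9],0]
    - [0.45,[30,-4,-9],0]
    - [0.45,[34,-9,-9],0]
    - [0.45,[34,-11,-9],0]

```text
clock: 15.02
eef_pos: [438.6, 246.5, 151.3]
tcp_rot: [3.141, -0.002, 1.713]
contact_force: [-0.7, 0.3, -0.2]
opening: 0.546
```

```bash
python3 -c "
from m import *
go([458,267.3,60],np.radians(81.2))
go([458,267.3,3],np.radians(81.2))
ft=save('top','t9');fs=save('side','s9')
a=cv2.resize(ft['color'][140:220,270:350,::-1],None,fx=5,fy=5,interpolation=2);b=cv2.resize(fs['color'][135:215,190:270,::-1],None,fx=5,fy=5,interpolation=2)
cv2.imwrite('pics/c9.png',np.hstack([a,b]))
"
```

```text
target [458.  267.3  60. ] shift cm [1.76 2.2  9.13] turn 17.0 | clock 15.025 press pos [-111.9  417.8  151.3] F [-0.7  0.3 -0.2] open 0.55
target [458.  267.3   3. ] shift cm [ 1.75  2.2  14.83] turn 17.0 | clock 15.025 press pos [-111.9  417.8  151.3] F [-0.7  0.3 -0.2] open 0.55
```

View pics/c9.png

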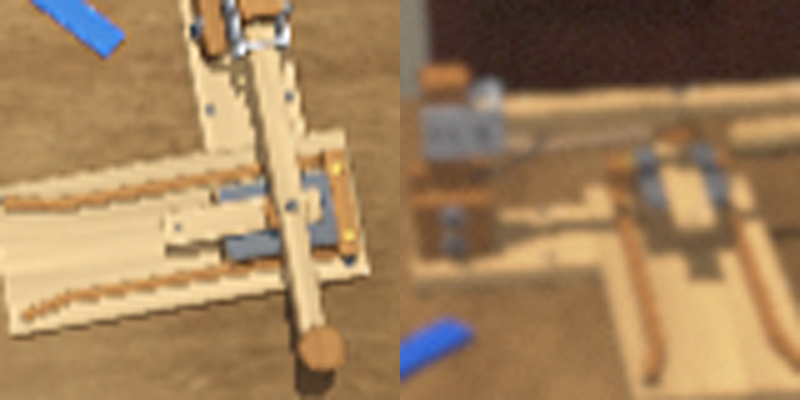

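Strip 1 lies flat on the sole and reaches past the lever, and the block is still home. Next is strip C.

Emit:
drive_tool:
  moves:
    - [0.45,[1.75,2.2,4],9]
    - [0.45,[1.75,2.2,8],17]
    - [0.45,[1.75,2.2,11],17]
    - [0.45,[1.75,2.2,13],17]
    - [0.45,[1.75,2.2,14.5],17]
    - [0.45,[1.75,2.2,14.7],17]
    - [0.45,[1.75,2.2,14.7],17]

```text
clock: 16.0
eef_pos: [456.9, 266.1, 4.5]
tcp_rot: [-3.141, -0.001, 1.417]
contact_force: [0.4, -0.0, -1.0]
opening: 0.545
```

```bash
python3 -c "
from m import *
go([458,267.3,3],np.radians(81.2))
fs=save('side','s10');cv2.imwrite('pics/c10.png',cv2.resize(fs['color'][200:300,255:355,::-1],None,fx=6,fy=6,interpolation=2))"
```

```text
target [458.  267.3   3. ] shift cm [0.14 0.09 0.15] turn -0.0 | clock 16.0 press pos [-91.1 434.6   4.5] F [ 0.4 -0.  -1. ] open 0.54
```

View pics/c10.png

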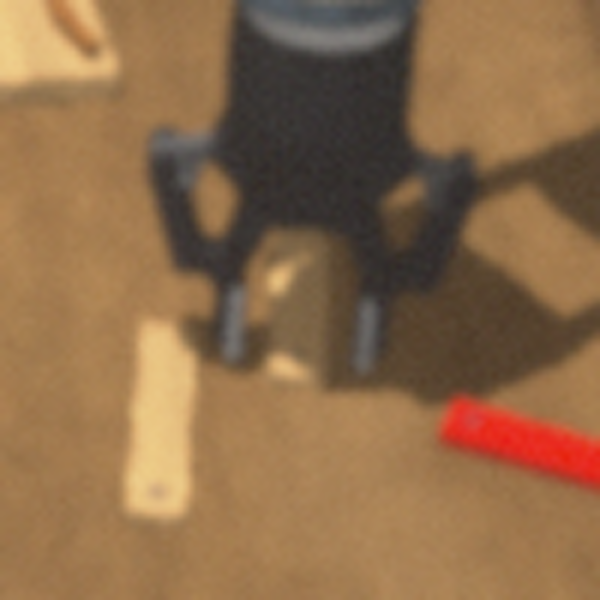

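Centred over the strip's tail; closing.

Emit:
drive_tool:
  moves:
    - [0.6,[0.15,0.1,0.1],0]
    - [0.8,[0.15,0.1,0.15],0]
    - [0.95,[0.15,0.1,0.15],0]
    - [0.95,[0.15,0.1,0.15],0]
    - [0.95,[0.15,0.1,0.15],0]
    - [0.95,[0.15,0.1,0.15],0]

```text
clock: 16.8
eef_pos: [459.0, 268.0, 4.3]
tcp_rot: [3.141, -0.003, 1.417]
contact_force: [-1.3, -0.1, 9.1]
opening: 0.263
```

Emit:
drive_tool:
  moves:
    - [0.95,[0,0,-3],0]
    - [0.95,[0,0,-8],0]
    - [0.95,[0,0,-13],0]
    - [0.95,[0,0,-13],0]

```text
clock: 17.3
eef_pos: [461.3, 269.0, 138.4]
tcp_rot: [3.135, -0.008, 1.417]
contact_force: [0.5, 0.5, -0.5]
opening: 0.263
```

```bash
python3 -c "
from m import *
go(pw(0,200,74))
fs=save('side','s11');cv2.imwrite('pics/c11.png',cv2.resize(fs['color'][190:290,240:370,::-1],None,fx=6,fy=6,interpolation=2))"
```

```text
target [579.8  46.4  74. ] shift cm [-20.23  15.08   6.39] turn -16.8 | clock 17.3 press pos [-86.3 436.9 138.4] F [ 0.5  0.5 -0.5] open 0.26
```

View pics/c11.png

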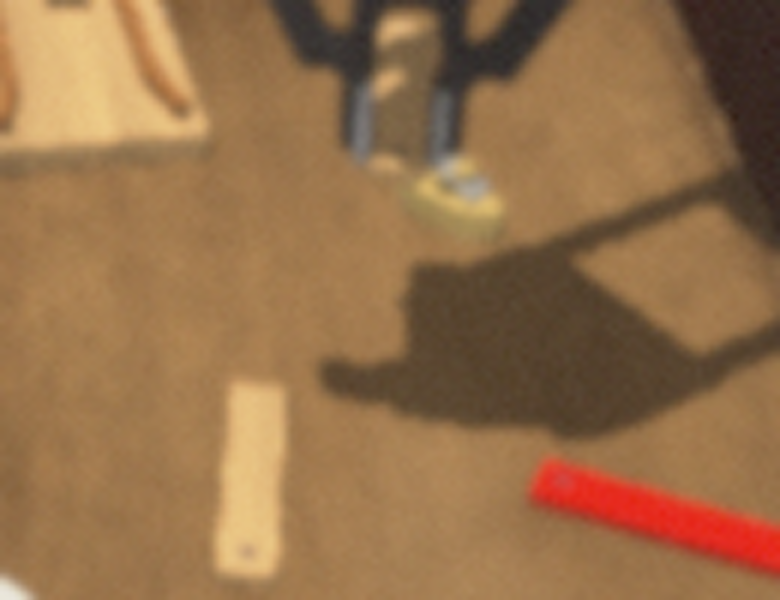

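Emit:
drive_tool:
  moves:
    - [0.95,[-3,4,0],-5]
    - [0.95,[-7,8,0],-12]
    - [0.95,[-12,12,0],-17]
    - [0.95,[-16,15.1,1],-17]
    - [0.95,[-20,15.1,3],-17]
    - [0.95,[-20.2,15.1,5],-17]
    - [0.95,[-20.2,15.1,6.4],-17]
    - [0.95,[-20.2,15.1,6.4],-17]

```text
clock: 18.35
eef_pos: [577.3, 46.1, 70.0]
tcp_rot: [3.139, -0.004, 1.714]
contact_force: [-0.1, 0.7, 0.4]
opening: 0.26
```

```bash
python3 -c "
from m import *
go(pw(0,130,71.5))"
```

```text
target [589.6 -22.9  71.5] shift cm [-7.    0.23 -0.18] turn 0.2 | clock 18.35 press pos [ -2.5 200.   70. ] F [-0.1  0.7  0.4] open 0.26
```

Emit:
drive_tool:
  moves:
    - [0.95,[0,0.2,-0.5],0]
    - [0.95,[-0.5,0.2,-0.5],0]
    - [0.95,[-2,0.2,-0.4],0]
    - [0.95,[-3.5,0.2,-0.3],0]
    - [0.95,[-5,0.2,-0.2],0]
    - [0.95,[-6.5,0.2,-0.2],0]
    - [0.95,[-7,0.2,-0.2],0]
    - [0.95,[-7,0.2,-0.2],0]

```text
clock: 19.35
eef_pos: [589.3, -23.3, 71.7]
tcp_rot: [3.139, -0.005, 1.713]
contact_force: [-0.4, -0.9, 0.1]
opening: 0.259
```

```bash
python3 -c "
from m import *
go(pw(0,74,71.5))
fs=save('side','s12');cv2.imwrite('pics/c12.png',cv2.resize(fs['color'][135:215,190:290,::-1],None,fx=7,fy=7,interpolation=2))"
```

```text
target [597.4 -78.3  71.5] shift cm [-5.56  0.02 -0.01] turn 0.1 | clock 19.35 press pos [ -0.4 129.6  71.7] F [-0.4 -0.9  0.1] open 0.26
```

View pics/c12.png

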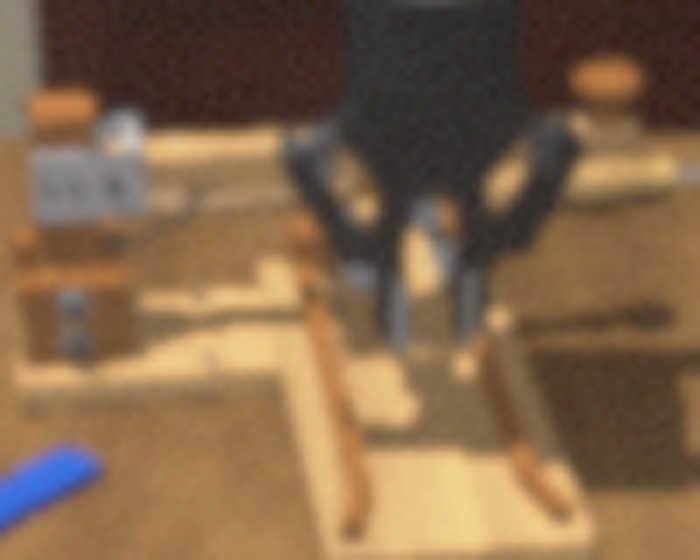

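Emit:
drive_tool:
  moves:
    - [0.95,[-0.7,0,0],0]
    - [0.95,[-1.4,0,0.05],0]
    - [0.95,[-2.1,0,0.05],0]
    - [0.95,[-2.8,0,0.05],0]
    - [0.95,[-2.8,0,0.05],0]

```text
clock: 20.02
eef_pos: [593.3, -51.2, 71.0]
tcp_rot: [3.139, -0.005, 1.713]
contact_force: [-0.2, 0.2, 1.0]
opening: 0.259
```

Emit:
drive_tool:
  moves:
    - [0.95,[-0.7,0,0],0]
    - [0.95,[-1.4,0,0],0]
    - [0.95,[-2.1,0,0],0]
    - [0.95,[-2.7,0,0],0]
    - [0.95,[-2.7,0,0],0]

```text
clock: 20.65
eef_pos: [597.2, -78.5, 70.9]
tcp_rot: [3.139, -0.005, 1.712]
contact_force: [-0.5, -0.4, -0.2]
opening: 0.255
```

```bash
python3 -c "
from m import *
go(pw(0,74,69))"
```

```text
target [597.4 -78.3  69. ] shift cm [0.01 0.02 0.19] turn 0.1 | clock 20.65 press pos [-0.2 73.9 70.9] F [-0.5 -0.4 -0.2] open 0.25
```

Emit:
drive_tool:
  moves:
    - [0.95,[0,0,0.05],0]
    - [0.95,[0,0,0.1],0]
    - [0.95,[0,0,0.1],0]

```text
clock: 21.02
eef_pos: [597.2, -78.2, 70.0]
tcp_rot: [3.139, -0.005, 1.712]
contact_force: [-1.4, 0.9, 2.8]
opening: 0.259
```

Emit:
drive_tool:
  moves:
    - [0.6,[0,0,-0.05],0]
    - [0.45,[0,0,-0.05],0]
    - [0.45,[0,0,-0.05],0]
    - [0.45,[1,0,-0.05],0]
    - [0.45,[3,0,-0.3],0]
    - [0.45,[6,0,-3],0]
    - [0.6,[12,0,-8],0]
    - [0.8,[18,-4,-13],0]
    - [0.95,[22,-9,-13],0]
    - [1,[22,-14,-13],0]
    - [1,[22,-18,-13],0]
    - [1,[22,-18,-13],0]

```text
clock: 22.52
eef_pos: [383.3, 114.0, 200.4]
tcp_rot: [3.141, -0.005, 1.715]
contact_force: [0.7, -0.4, 0.1]
opening: 0.001
```

```bash
python3 -c "
from m import *
ft=save('top','t13');fs=save('side','s13')
a=cv2.resize(ft['color'][150:220,280:350,::-1],None,fx=5,fy=5,interpolation=2);b=cv2.resize(fs['color'][135:205,190:285,::-1],None,fx=5,fy=5,interpolation=2)
cv2.imwrite('pics/c13.png',np.hstack([a,b]))
for c in('top','side'): print([(round(d['score'],2),np.round(d['at'],1).tolist()) for d in r.spot_point('knob_top',c)])
go(pw(-105,0,200))
"
```

```text
[(0.94, [334.2, 208.4])]
[(0.78, [277.4, 142.2])]
target [ 503.7 -166.3  200. ] shift cm [-2.938e+01  7.420e+00 -2.000e-02] turn 0.1 | clock 22.725 press pos [-179.8  293.6  200.9] F [0.4 0.6 1. ] open 0.0
```

View pics/c13.png

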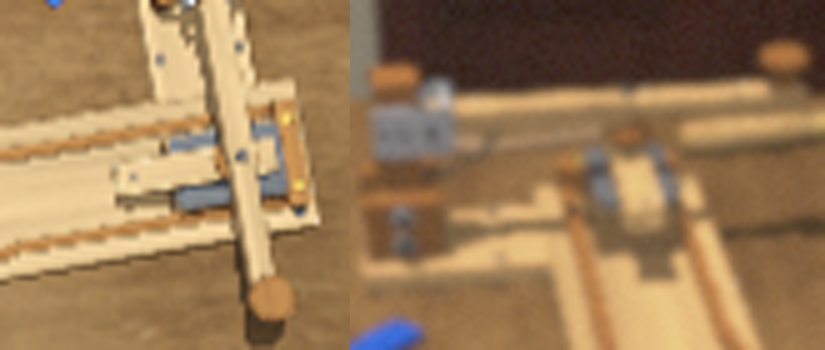

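```bash
python3 -c "
from m import *
f=r.grab_frame('top')
print(at_z(f,(333.9,209.0),140))"
```

```text
[ 504.94985062 -165.38520477  140.        ]
```

Emit:
drive_tool:
  moves:
    - [1,[-5,1.5,0],0]
    - [1,[-10,3,0],0]
    - [1,[-15,4.5,0],0]
    - [1,[-20,6,0],0]
    - [1,[-25,7,0],0]
    - [1,[-29,7.4,0],0]
    - [1,[-29.4,7.4,0],0]
    - [1,[-29.4,7.4,0],0]

```text
clock: 23.78
eef_pos: [503.4, -166.8, 199.0]
tcp_rot: [3.139, -0.006, 1.711]
contact_force: [-0.1, 0.5, -0.1]
opening: -0.003
```

```bash
python3 -c "
from m import *
go(pw(-105,0,145))
fs=save('side','s14');cv2.imwrite('pics/c14.png',cv2.resize(fs['color'][100:200,200:310,::-1],None,fx=6,fy=6,interpolation=2))"
```

```text
target [ 503.7 -166.3  145. ] shift cm [0.02 0.02 5.4 ] turn 0.0 | clock 23.775 press pos [-105.4   -0.5  199. ] F [-0.1  0.5 -0.1] open -0.0
```

View pics/c14.png

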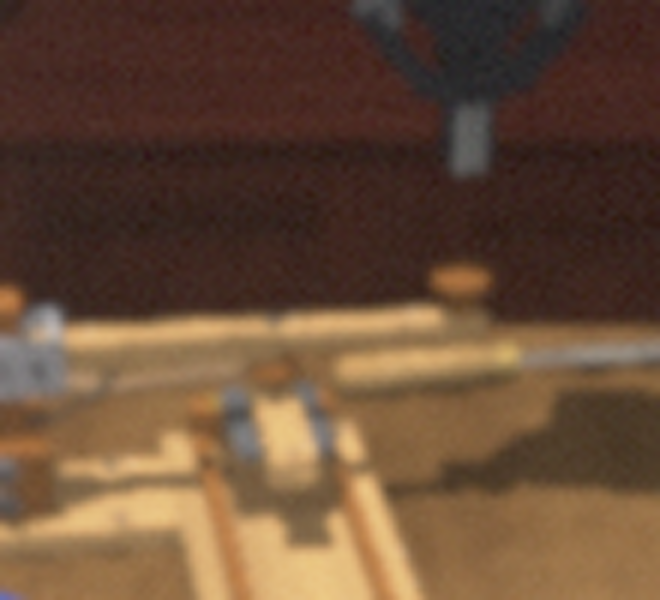

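Emit:
drive_tool:
  moves:
    - [1,[0.1,0.25,2],0]
    - [1,[0.1,0.25,4],0]
    - [1,[0.1,0.25,5.2],0]
    - [1,[0.1,0.25,5.6],0]
    - [1,[0.1,0.25,5.8],0]
    - [1,[0.1,0.25,5.8],0]

```text
clock: 24.58
eef_pos: [506.0, -164.6, 141.6]
tcp_rot: [3.139, -0.005, 1.712]
contact_force: [0.4, 0.8, 0.2]
opening: -0.002
```

Emit:
drive_tool:
  moves:
    - [1,[0,0,0.2],0]
    - [1,[0,0,0.4],0]
    - [1,[0,0,0.4],0]

```text
clock: 24.95
eef_pos: [506.0, -164.7, 137.6]
tcp_rot: [3.138, -0.005, 1.712]
contact_force: [-0.3, 0.3, 2.0]
opening: -0.004
```

Emit:
drive_tool:
  moves:
    - [1,[0,0,0.2],0]
    - [1,[0,0,0.4],0]
    - [1,[0,0,0.4],0]

```text
clock: 25.32
eef_pos: [505.9, -164.6, 133.4]
tcp_rot: [3.139, -0.005, 1.712]
contact_force: [-1.2, -0.6, 1.5]
opening: -0.0
```

Emit:
drive_tool:
  moves:
    - [1,[0,0,0.2],0]
    - [1,[0,0,0.3],0]
    - [1,[0,0,0.3],0]

```text
clock: 25.7
eef_pos: [505.9, -164.6, 130.3]
tcp_rot: [3.139, -0.005, 1.712]
contact_force: [-2.4, -0.5, 2.2]
opening: 0.003
```

Emit:
drive_tool:
  moves:
    - [1,[0,0,0.1],0]
    - [1,[0,0,0.2],0]
    - [1,[0,0,0.2],0]

```text
clock: 26.08
eef_pos: [505.9, -164.6, 128.2]
tcp_rot: [3.139, -0.005, 1.712]
contact_force: [-1.1, -1.1, 1.8]
opening: 0.0
```

Emit:
drive_tool:
  moves:
    - [1,[0,0,0.1],0]
    - [1,[0,0,0.2],0]
    - [1,[0,0,0.2],0]

```text
clock: 26.45
eef_pos: [505.8, -164.6, 126.3]
tcp_rot: [3.139, -0.005, 1.712]
contact_force: [-2.6, -0.5, 5.3]
opening: 0.003
```

Emit:
drive_tool:
  moves:
    - [1,[0,0,0.05],0]
    - [1,[0,0,0.1],0]
    - [1,[0,0,0.1],0]

```text
clock: 26.82
eef_pos: [505.8, -164.6, 126.0]
tcp_rot: [3.139, -0.005, 1.712]
contact_force: [-5.1, 0.5, 11.3]
opening: 0.001
```

Emit:
drive_tool:
  moves:
    - [1,[0,0,0.05],0]
    - [1,[0,0,0.1],0]
    - [1,[0,0,0.1],0]

```text
clock: 27.2
eef_pos: [505.8, -164.7, 125.9]
tcp_rot: [3.139, -0.005, 1.712]
contact_force: [-6.0, 0.4, 14.3]
opening: 0.002
```

Emit:
drive_tool:
  moves:
    - [1,[0,-0.05,0.1],0]
    - [1,[0,-0.05,0.2],0]
    - [1,[0,-0.05,0.2],0]

```text
clock: 27.58
eef_pos: [505.8, -164.7, 125.7]
tcp_rot: [3.138, -0.005, 1.712]
contact_force: [-6.7, 2.5, 22.4]
opening: 0.0
```

```bash
python3 -c "
from m import *
ft=save('top','t15');fs=save('side','s15')
a=cv2.resize(ft['color'][150:220,280:350,::-1],None,fx=5,fy=5,interpolation=2);b=cv2.resize(fs['color'][135:205,190:285,::-1],None,fx=5,fy=5,interpolation=2)
cv2.imwrite('pics/c15.png',np.hstack([a,b])); go(pw(-105,0,125)); print(r.sense()['wrist_torque'])"
```

```text
target [ 503.7 -166.3  125. ] shift cm [-0.13 -0.23  0.07] turn 0.1 | clock 27.675 press pos [-102.7    1.3  125.7] F [-7.4  3.  22.8] open 0.0
[0.33526782 1.20855068 0.01212099]
```

View pics/c15.png

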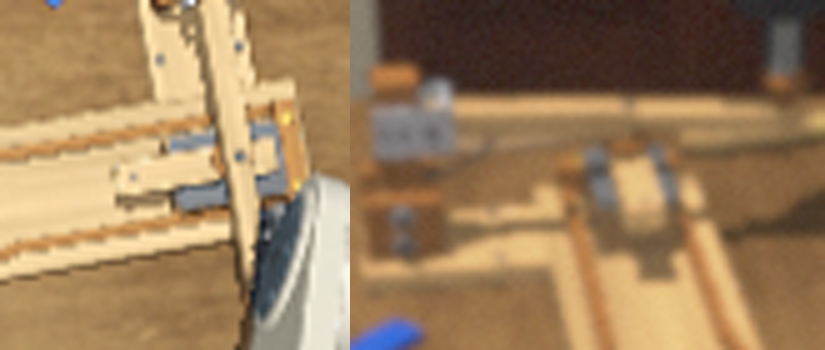

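View pics/s15.png

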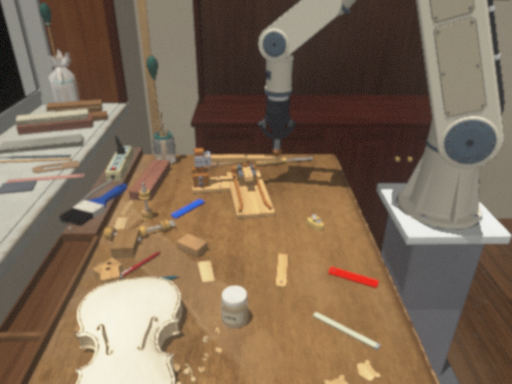

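Emit:
drive_tool:
  moves:
    - [1,[0,-0.03,0.22],0]
    - [1,[0,-0.03,0.22],0]
    - [1,[0,-0.03,0.22],0]
    - [1,[0,-0.03,0.22],0]
    - [1,[0,-0.03,0.22],0]

```text
clock: 28.3
eef_pos: [505.8, -164.7, 125.6]
tcp_rot: [3.137, -0.005, 1.712]
contact_force: [-10.0, 3.6, 27.3]
opening: -0.003
```

```bash
python3 -c "
from m import *
for i in range(3):
  f=r.grab_frame('top'); s=r.sense(); print(s['clock'],s['eef_pos'].round(2),s['contact_force'].round(1))"
```

```text
28.35 [ 505.84 -164.72  125.6 ] [-9.1  3.2 28. ]
28.4 [ 505.81 -164.71  125.58] [-9.7  2.7 27.7]
28.45 [ 505.82 -164.7   125.56] [-8.4  2.5 27.3]
```

The push holds steady at about 27 N, with the lever about 60% of the way down its stroke. Handing in.

```bash
python3 -c "
from m import *
print(r.sign_off())"
```

```text
the job is handed in; nothing more can be done
None
```

The job is handed in at about 28.5 s on the robot's clock, with the closed fingers still pressing down on the knob.

- **Block:** I pushed it along the bed with the spread fingertips until it met the end stop, at about 11 N. The top picture then showed it flush and square against the stop.
- **Strips:** Two wooden strips lie flat, one on top of the other, between sole and pad. By my estimate their front ends are about 30 mm past the pad's centre. The third strip was not needed and lies untouched where it was, far from the press.
- **Bite:** The knob moved freely at about 2 N for roughly 14 mm, then stopped hard at a height of about 126 mm. That puts the lever at about 0.06 rad, well short of the 0.10 rad bottom stop.
- **Last checks:** The final readings showed a steady 27–28 N downward on the knob, with about 9 N sideways. In the last side picture the other things on the bench looked unmoved.
- **Disagreements:** The network's point for the pad came out at 91 mm, about 10 mm above my own estimates of 80–82 mm. The rays from its two cameras missed each other by 6 mm, so I did not use it, and the height at which the pad bit agrees with mine. My fitted press position was also about 2–3 mm off along the bed, so I slid the strips a little deeper to allow for it.

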